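Set the stock tags on the paint bench

ROBOT

A 6-joint arm with a two-finger parallel gripper is mounted at the origin on the work surface. World frame = base frame: x ahead of the robot, y to its left, z up, the work surface at z = 0. Lengths are in m, angles in rad, forces in N, time in s.
With the tool pointing down it reaches from about 0.275 to 0.975 m from the base axis. Payload 8.4 kg.
Tool frame: the origin (TCP) lies on the centre line of the jaws, within the pads' length; the fingertips stand arm.nose_length ahead of it and the grasp point (between the pads) lies 5 mm behind it (arm.nose_length is the distance from the TCP to the fingertips, in m); z points along the fingers, y is the line along which they close (so a half turn about z gives the same grasp; the last joint's range is limited). The gripper opens to 92 mm and grips with 3 to 60 N. Pads are 20 mm wide; open, the fingers measure 128 mm over their backs; the gripper's body (75 mm by 189 mm) begins 69 mm behind the grasp point.
Start: joints at [1.304, 0.353, 1.633, -0, 1.155, -0.002], TCP at [0.164, 0.603, 0.229] pointing down, gripper open.
Joint ranges: [-2.63, 2.63], [-0.92, 2.1], [0.06, 2.66], [-1.3, 4.44], [0, 2.69], [-3.02, 3.02]. Speed limits (rad/s): [2.22, 2.22, 2.79, 3.14, 3.14, 3.14].

INTERFACE

Orientations are given as a unit quaternion [x, y, z, w].
In Python, from station import get_state, imaging, ticket, arm gives the robot as it stands. The module is installed in compiled form; this text tells all that it offers.
- The arm moves only by the tool send_rows, never from a script. Its argument "rows" is a list of rows, each a list of 6 numbers: the shift along the tool's x, y, z normalised to -1 to 1, where 1 is 0.05 m, then the turn, a rotation vector about the tool's x, y, z normalised to -1 to 1, where 1 is 8 degrees. In form: [[dx, dy, dz, wx, wy, wz], ...]. A call has 1 to 12 rows; each row shifts and turns the commanded pose from where the row before left it, along the tool's axes as they then stand; what a row does not reach is not made up. A row lasts 1/8 s, in which the tool goes at most 62.5 mm and 10.7 degrees, less where a joint would pass 70% of its speed; a pose out of reach is approached as far as the arm can. A call with a number of a shift or a turn outside -1 to 1 is refused whole. A call with a gripper value outside its range is refused whole. "jaw" is the opening, from 0 (shut) to 1 (fully open), set as the call begins (left out, the last holds). The fingers move at their own pace and stop on an object; "grip_force" is the grip in N (left out, the last holds). Time passes only in rows, so rows that do not move let the fingers close. It gives the time, the measured TCP pose, the force, the opening and the grip force at its end, in the units of the state.
- get_state(): the state, without advancing time (a new reading comes with each control period).
- imaging.read_camera(name): name is "scene" or "top" or "wrist"; returns the picture (480x640x3 uint8, blue, green, red); there is no depth.
- imaging.camera_params(name): a dict with "vfov" (degrees; the focal length in pixels is half the picture's height over the tangent of half this angle, whatever the lens; pixels are square), "cx", "cy" (the principal point, pixels), "R" (3x3) and "t" (3): a world point X has camera coordinates R X + t. Camera axes: x right, y down, z forward; pixel columns grow to the right and rows downward; lengths in m; the calibration is good to about 2 mm. The wrist camera is an equidistant fisheye: a pixel r from the principal point sees the ray r / f radians off the axis. A picture is of the moment at which its call begins: read the wrist's pose just before it. camera_params takes no time and is no camera call; for the wrist camera it gives the pose at the moment of the call.
- ticket.sign_off(): hands the job in; it is judged then, once.
The state is a dict: "t": time; "qpos": joint angles; "dq": joint speeds; "tau": joint torques, N m; "ee_pos": TCP position; "eef_rot": TCP orientation; "force": force on the tool from outside, world axes, zero at the start; "torque": the same for the moment, N m; "opening": opening from 0.0 (shut) to 1.0 (fully open); "grasp_force": force on a finger pad.
Only numpy, scipy, OpenCV 4.12 (cv2) and the standard library are available. Lean on these libraries where they do the work, as an engineer would, in place of code of your own. Each camera call takes 0.05 s, during which the arm holds its last target. There are 200 camera calls.

TASK

On the stock rack every bin has a hinged tag in front of it. Push the tags over so that only the bin packed full of sample tins shows the disc face of its tag (tag tipped away from the bin, towards the robot) and the three bins holding only a single tin show the bar face (tag tipped towards the bin). Leave the tins and everything else standing on the rack and bench where they are.

Things in the scene. Friction and masses are not known exactly. Their poses are not given: they have to be found in the camera images.
- rack: Fixed plywood board 12 mm thick on the bench, 420 mm along y, x -95..245 mm. Origin at bench level under the middle of the tag row; x from tags to bins (away from robot), z up. Four grey bins, centres at x 175, y 150, 50, -50, -150 mm, each 120 x 92 mm, walls and floor 4 mm, rim 57 mm above the bench. One tag before each bin: hinge at x 0, same y as the bin. Which tag is before which bin varies.
- tag_a (a joint): Tilt of tag a, rad: 0 upright; +0.55 (stop) fully over towards the robot, away from its bin, disc face turned up and seen; -0.55 (stop) fully over towards its bin, bar face turned up. Free-swinging, no spring: pushed past upright it drops by its own weight onto the other stop within half a second and stays; the stops are hard.
- tag_a_hinge (a point): Middle of tag a's hinge pin, 28 mm above the bench; axes as the rack's (x to the bin, y along the hinge). Its aluminium bracket is 66 mm wide, 30 mm deep; two lugs rise 4 mm above the pin, 28 mm and more to either side.
- tag_a_edge (a point): Middle of tag a's free edge, 68 mm from the hinge. The tag is a plywood plate 50 mm wide, 5 mm thick, about 50 g; a steel disc 36 mm across stands 2.5 mm proud of one face, a 42 x 12 mm steel bar of the other. On a stop the edge is 58 mm above the hinge, 35 mm to its side, with open space beneath and the bin's wall 80 mm beyond.
- tag_b (a joint): Tilt of tag b, rad: 0 upright; +0.55 (stop) fully over towards the robot, away from its bin, disc face turned up and seen; -0.55 (stop) fully over towards its bin, bar face turned up. Free-swinging, no spring: pushed past upright it drops by its own weight onto the other stop within half a second and stays; the stops are hard.
- tag_b_hinge (a point): Middle of tag b's hinge pin, 28 mm above the bench; axes as the rack's (x to the bin, y along the hinge). Its aluminium bracket is 66 mm wide, 30 mm deep; two lugs rise 4 mm above the pin, 28 mm and more to either side.
- tag_b_edge (a point): Middle of tag b's free edge, 68 mm from the hinge. The tag is a plywood plate 50 mm wide, 5 mm thick, about 50 g; a steel disc 36 mm across stands 2.5 mm proud of one face, a 42 x 12 mm steel bar of the other. On a stop the edge is 58 mm above the hinge, 35 mm to its side, with open space beneath and the bin's wall 80 mm beyond.
- tag_c (a joint): Tilt of tag c, rad: 0 upright; +0.55 (stop) fully over towards the robot, away from its bin, disc face turned up and seen; -0.55 (stop) fully over towards its bin, bar face turned up. Free-swinging, no spring: pushed past upright it drops by its own weight onto the other stop within half a second and stays; the stops are hard.
- tag_c_hinge (a point): Middle of tag c's hinge pin, 28 mm above the bench; axes as the rack's (x to the bin, y along the hinge). Its aluminium bracket is 66 mm wide, 30 mm deep; two lugs rise 4 mm above the pin, 28 mm and more to either side.
- tag_c_edge (a point): Middle of tag c's free edge, 68 mm from the hinge. The tag is a plywood plate 50 mm wide, 5 mm thick, about 50 g; a steel disc 36 mm across stands 2.5 mm proud of one face, a 42 x 12 mm steel bar of the other. On a stop the edge is 58 mm above the hinge, 35 mm to its side, with open space beneath and the bin's wall 80 mm beyond.
- tag_d (a joint): Tilt of tag d, rad: 0 upright; +0.55 (stop) fully over towards the robot, away from its bin, disc face turned up and seen; -0.55 (stop) fully over towards its bin, bar face turned up. Free-swinging, no spring: pushed past upright it drops by its own weight onto the other stop within half a second and stays; the stops are hard.
- tag_d_hinge (a point): Middle of tag d's hinge pin, 28 mm above the bench; axes as the rack's (x to the bin, y along the hinge). Its aluminium bracket is 66 mm wide, 30 mm deep; two lugs rise 4 mm above the pin, 28 mm and more to either side.
- tag_d_edge (a point): Middle of tag d's free edge, 68 mm from the hinge. The tag is a plywood plate 50 mm wide, 5 mm thick, about 50 g; a steel disc 36 mm across stands 2.5 mm proud of one face, a 42 x 12 mm steel bar of the other. On a stop the edge is 58 mm above the hinge, 35 mm to its side, with open space beneath and the bin's wall 80 mm beyond.
- pack: A bin's full load: six small sample tins (36 mm across, 55 mm tall) packed two by three as one 0.6 kg pack that fills its bin and stands 14 mm above the rim; origin at the centre of its underside, which is the middle of the bin. The bin with this pack is the only full one; which bin it is varies.
- single_a: One leftover sample tin, 36 mm across, 55 mm tall, alone in the middle of an otherwise empty bin; origin at the centre of its underside. A bin with only this is not full.
- single_b: One leftover sample tin, 36 mm across, 55 mm tall, alone in the middle of an otherwise empty bin; origin at the centre of its underside. A bin with only this is not full.
- single_c: One leftover sample tin, 36 mm across, 55 mm tall, alone in the middle of an otherwise empty bin; origin at the centre of its underside. A bin with only this is not full.
- tint_a: Tint bottle, 24 mm across, 52 mm tall, standing on the rack board in the gap between the two middle tags; origin under its centre.
- tint_b: Tint bottle, 24 mm across, 52 mm tall, standing on the rack board in the gap between the right-most two tags (seen from the robot); origin under its centre.
- brush: Paint brush lying on the bench to the left of the rack; not needed.
- mixing_cup: Open white cup, 84 mm across, 85 mm tall, to the right of the rack; not needed.
- quart_can: Closed steel can, 104 mm across, 120 mm tall, to the left of the rack; not needed.
- filler_knife: Filler knife lying on the bench, to the right of the rack; not needed.
- jar: Small glass jar with steel lid, 28 mm across, 40 mm tall, standing on the rack board in the gap between the left-most two tags; origin under its centre.

How it is judged:
By the outcome, as a careful person would: the job done as asked, in the order asked, and still so for the second after the job is handed in, with the robot touching nothing.
It also fails if it takes over 51 s, if anything falls off the work surface, if the arm or the gripper's body presses on something with over 40 N, if the wrist force passes 120 N, or if a joint passes its speed limit or range.

## Working session

There is one attempt and no reset: what is moved stays moved. The work goes in short steps, Python scripts to look and compute and a tool call to move; the robot and the scene stay as the last step left them, time stands still between calls to the robot, and variables do not carry over. Pictures are saved under pics/ and viewed, at most 10 in all, crops included, and the job is handed in when it is done.

Besides the shell and the picture viewer there is one more tool, called as name(argument=value, ...) on one line, values as JSON. send_rows: Moves the arm, as the interface text tells. Scaled input: -1 to 1 covers 0.05 m each way for a shift and 8 degrees each way for a turn. Its arguments: {"type":"object","properties":{"rows":{"type":"array"},"jaw":{"type":"number"},"grip_force":{"type":"number"}},"required":["rows"]}

```bash
mkdir -p pics
python3 - <<'E'
from station import get_state, imaging, ticket, arm
import cv2
print(arm.nose_length,{k:v for k,v in get_state().items()})
for n in("scene","top"):
    cv2.imwrite(f"pics/{n}0.png",imaging.read_camera(n)); print(imaging.camera_params(n))
E
```

```text
0.014 {'t': 0.0, 'qpos': array([ 1.30358617e+00,  3.53640976e-01,  1.63410423e+00,  3.24682740e-05,
        1.15522491e+00, -2.43939216e-03]), 'dq': array([-0.0003645 , -0.00191908,  0.00040305, -0.00062732, -0.00191056,
        0.00094536]), 'tau': array([ 2.64709866e-03, -5.93862927e+01, -3.34220266e+01,  6.98897196e-02,
        2.34657840e-02, -1.06412906e-04]), 'ee_pos': array([0.16344474, 0.60276312, 0.22788097]), 'eef_rot': array([ 1.32005502e-01,  9.91248744e-01, -6.80484192e-04, -1.07289956e-04]), 'force': array([ 0.86611587, -0.09272755, -0.19013953]), 'torque': array([ 0.0313758 , -0.0088989 ,  0.02841507]), 'grasp_force': 0.0, 'opening': 0.9973122271057904}
{'vfov': 49.40118099677714, 'cx': 322.2304726928847, 'cy': 238.6672111393637, 'R': array([[-0.24380083,  0.9695919 , -0.02127662],
       [ 0.54555896,  0.11897477, -0.82958449],
       [-0.80182702, -0.21386104, -0.5579757 ]]), 't': array([ 0.14136059, -0.24939847,  1.71980656])}
{'vfov': 55.067746429305245, 'cx': 316.5035200007691, 'cy': 237.89019461622436, 'R': array([[-0.01899863, -0.99981783, -0.00183282],
       [-0.98116981,  0.01899663, -0.19221066],
       [ 0.19221047, -0.00185343, -0.98135198]]), 't': array([0.02550941, 0.61597668, 1.21542816])}
```

View pics/scene0.png

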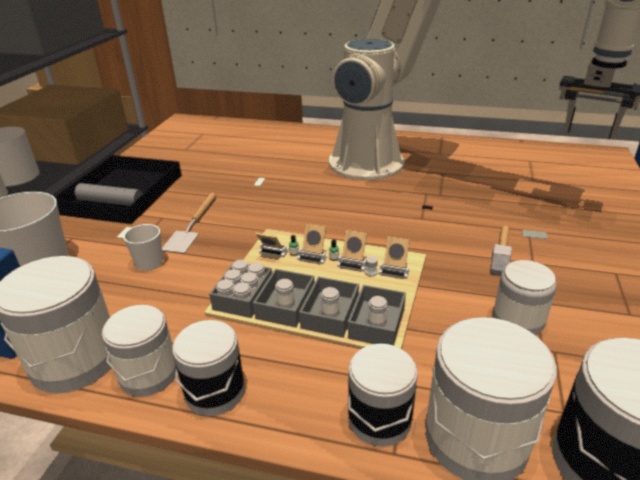

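View pics/top0.png

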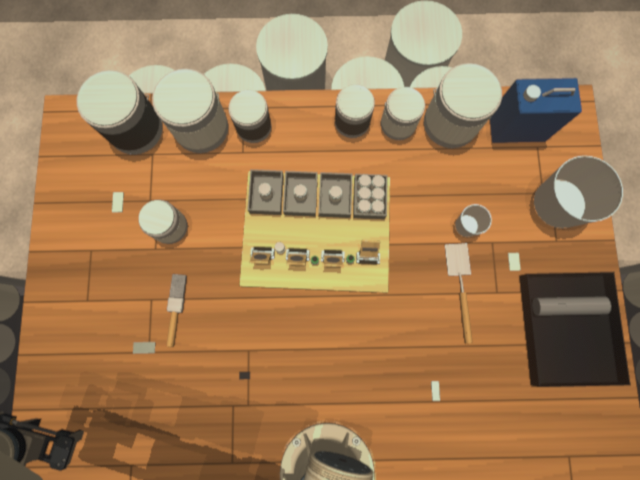

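The scene camera looks back at the robot. The full bin is the right-most seen from the robot (scene 240,285; top 371,195). The three single bins' tags seem to show the disc, and the full bin's tag seems tipped towards its bin. I'll enlarge to confirm this and to locate the rack.

Run:
```python
import cv2,numpy as np
a=cv2.imread("pics/top0.png")[160:300,230:400]; b=cv2.imread("pics/scene0.png")[220:350,200:430]
cv2.imwrite("pics/topc.png",cv2.resize(a,None,fx=4,fy=4,interpolation=cv2.INTER_CUBIC))
cv2.imwrite("pics/scenec.png",cv2.resize(b,None,fx=3.4,fy=3.4,interpolation=cv2.INTER_CUBIC))
```

```text
(no output)
```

View pics/topc.png

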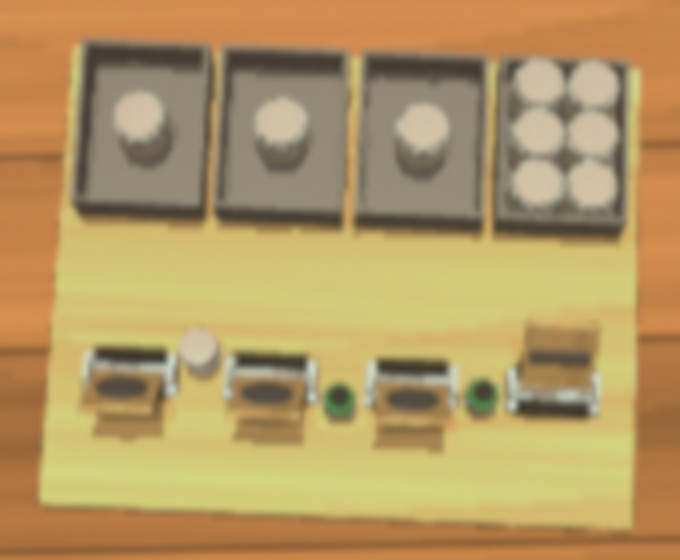

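View pics/scenec.png

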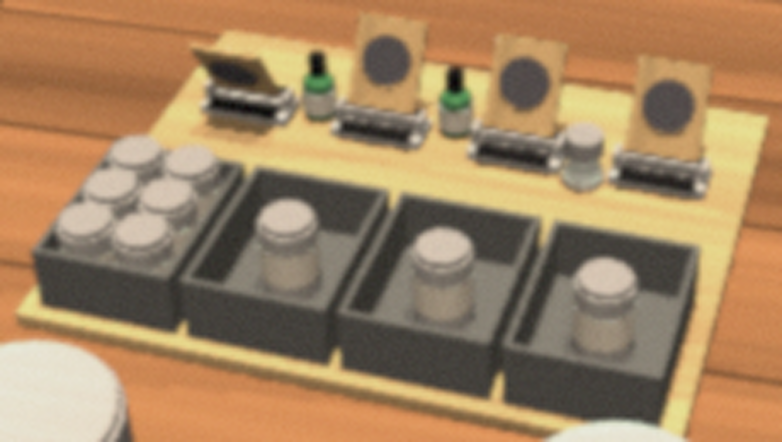

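The crops show tags 1–3 from the left tipped towards the robot (disc up, crop 122,388; 267,393; 413,400). The full bin's tag is tipped towards its bin (bar up, 558,357). All four have to be flipped. Next I'll fit the rack pose from its corners and the hinge brackets.

```bash
cat > h.py <<'E'
import numpy as np
from station import get_state, imaging
from scipy.optimize import least_squares
from scipy.spatial.transform import Rotation as Ro
def proj(c,X):
    P=X@c["R"].T+c["t"]; f=240/np.tan(np.radians(c["vfov"]/2))
    return P[:,:2]/P[:,2:]*f+[c["cx"],c["cy"]]
def fit():
    s=.375
    L=np.array([[.245,.21,.012],[.245,-.21,.012],[-.095,-.21,.012],[-.095,.21,.012]]+[[0,y,.030] for y in(.15,.05,-.05,-.15)])
    px=np.array([[80,42],[638,68],[632,527],[40,505],[130,368],[271,375],[413,381],[554,393]])
    px=px/4-s+[230,160]
    L2=np.array([[-.095,-.21,.012],[-.095,.21,.012],[.245,-.21,.012],[.06+.175,-.196,.057],[.235,.196,.057]])
    L2=L2[:2]; p2=np.array([[228,32],[768,117]])/3.4-s+[200,220]
    ct,cs=imaging.camera_params("top"),imaging.camera_params("scene")
    W=lambda p,X:X@Ro.from_euler("z",p[2]).as_matrix().T+[p[0],p[1],0]
    r=lambda p:np.r_[(proj(ct,W(p,L))-px).ravel(),(proj(cs,W(p,L2))-p2).ravel()]
    o=least_squares(r,[.6,0,0],loss="soft_l1"); return o.x,r(o.x)
E
python3 - <<'E'
from h import *
p,r=fit(); print(p.round(4),r.reshape(-1,2).round(1).tolist())
E
```

```text
[ 0.575   0.0193 -0.0671] [[-1.6, 0.2], [0.8, 0.1], [0.2, 0.9], [-0.8, -0.8], [-0.4, 0.2], [-0.3, 0.1], [-0.3, 0.3], [-0.0, -1.0], [-1.5, -0.6], [-0.8, 0.4]]
```

send_rows(rows=[[0,0,0,0,0,-0.71],[0,0,0,0,0,-0.71],[-0.6,-0.65,0,0,0,0],[-0.6,-0.65,0,0,0,0],[-0.6,-0.65,0,0,0,0],[-0.6,-0.65,0,0,0,0],[-0.6,-0.65,0,0,0,0],[-0.6,-0.65,0,0,0,0],[-0.6,-0.65,0,0,0,0],[-0.6,-0.65,0,0,0,0],[-0.6,-0.65,0,0,0,0],[-0.6,-0.65,0,0,0,0]], jaw=0, grip_force=5)

```text
t: 1.6
ee_pos: [0.4419, 0.2577, 0.2284]
eef_rot: [0.033, 0.999, -0.0, -0.0]
force: [0.5, 0.2, -0.1]
opening: 0.005
grasp_force: 0.0
```

```bash
cat >> h.py <<'E'
def where():
    p,_=fit(); s=get_state(); Z=Ro.from_euler("z",p[2])
    print(s["t"],"rack xyz mm",(1e3*Z.inv().apply(s["ee_pos"]-[p[0],p[1],0])).round(1),"R",(Z.inv()*Ro.from_quat(s["eef_rot"])).as_matrix().round(3).tolist(),s["force"].round(1),s["opening"])
E
python3 -c "from h import *;where()"
```

```text
1.6 rack xyz mm [-148.8  228.9  228.4] R [[-1.0, -0.001, -0.0], [-0.001, 1.0, -0.0], [0.0, -0.0, -1.0]] [ 0.5  0.2 -0.1] 0.004535737182952858
```

send_rows(rows=[[-0.5,-0.53,0,0,0,0],[-0.5,-0.53,0,0,0,0],[-0.5,-0.53,0,0,0,0],[0,0,0.6,0,0,0],[0,0,0.6,0,0,0],[0,0,0.6,0,0,0],[0,0,0.6,0,0,0],[0,0,0.48,0,0,0],[0,0,0,0,0,0]])

```text
t: 2.72
ee_pos: [0.5093, 0.1742, 0.0829]
eef_rot: [0.033, 0.999, -0.001, -0.002]
force: [-1.2, 0.0, -0.2]
opening: 0.004
grasp_force: 0.0
```

Run:
```python
from h import *; import cv2
where()
b=imaging.read_camera("scene")[200:350,200:430]
cv2.imwrite("pics/s1.png",cv2.resize(b,None,fx=3.4,fy=3.4,interpolation=cv2.INTER_CUBIC))
```

```text
2.725 rack xyz mm [-75.9 150.1  82.9] R [[-1.0, -0.001, -0.004], [-0.001, 1.0, -0.002], [0.004, -0.002, -1.0]] [-1.2  0.  -0.2] 0.00369671989534066
```

View pics/s1.png

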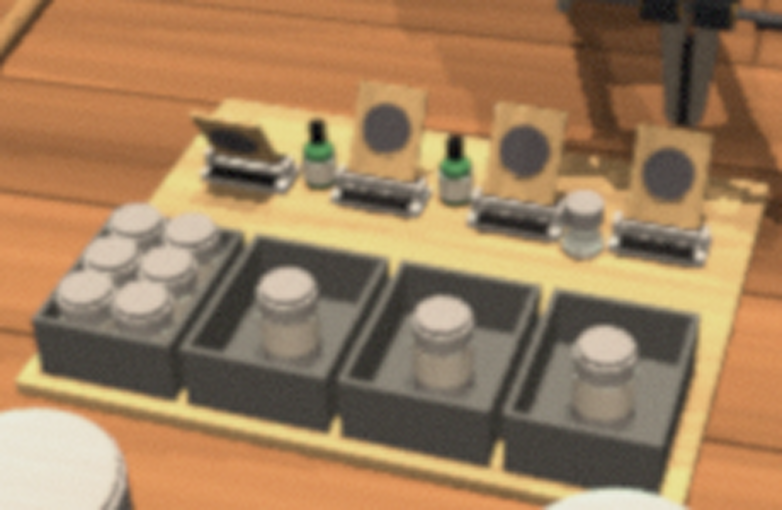

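The closed fingers are behind the left tag (crop 688,120) and lined up with it. I'll push it over, back off and shift to the next tag.

send_rows(rows=[[-0.3,0,0,0,0,0],[-0.3,0,0,0,0,0],[-0.3,0,0,0,0,0],[-0.3,0,0,0,0,0],[-0.32,0,0,0,0,0],[0,0,0,0,0,0],[0.5,0,0,0,0,0],[0.5,0,0,0,0,0],[0.52,0,0,0,0,0],[0,-0.67,0,0,0,0],[0,-0.67,0,0,0,0],[0,-0.66,0,0,0,0]])

```text
t: 4.28
ee_pos: [0.5035, 0.0741, 0.0846]
eef_rot: [0.033, 0.999, -0.0, -0.0]
force: [-0.2, 0.0, 0.6]
opening: 0.003
grasp_force: 0.0
```

Run:
```python
from h import *; import cv2
where()
b=imaging.read_camera("scene")[200:350,200:430]
cv2.imwrite("pics/s2.png",cv2.resize(b,None,fx=3.4,fy=3.4,interpolation=cv2.INTER_CUBIC))
```

```text
4.275 rack xyz mm [-75.   49.9  84.6] R [[-1.0, -0.001, -0.0], [-0.001, 1.0, -0.0], [0.0, -0.0, -1.0]] [-0.2  0.   0.6] 0.0030477084578269514
```

View pics/s2.png

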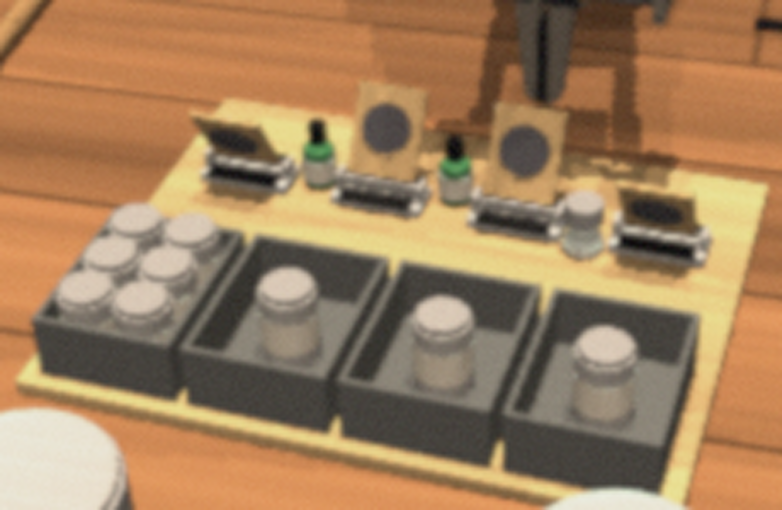

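The left tag (crop 657,210) is now tipped to its bin, and the bottles and jar haven't moved. Two more pushes like that one.

send_rows(rows=[[-0.3,0,0,0,0,0],[-0.3,0,0,0,0,0],[-0.3,0,0,0,0,0],[-0.3,0,0,0,0,0],[-0.32,0,0,0,0,0],[0,0,0,0,0,0],[0.5,0,0,0,0,0],[0.5,0,0,0,0,0],[0.52,0,0,0,0,0],[0,-0.67,0,0,0,0],[0,-0.67,0,0,0,0],[0,-0.66,0,0,0,0]])

```text
t: 5.82
ee_pos: [0.4969, -0.0257, 0.0847]
eef_rot: [0.033, 0.999, -0.0, -0.0]
force: [-1.3, 0.2, 0.5]
opening: 0.004
grasp_force: 0.0
```

send_rows(rows=[[0,0,0,0,0,0],[-0.3,0,0,0,0,0],[-0.3,0,0,0,0,0],[-0.3,0,0,0,0,0],[-0.3,0,0,0,0,0],[-0.32,0,0,0,0,0],[0,0,0,0,0,0],[0.5,0,0,0,0,0],[0.5,0,0,0,0,0],[0.52,0,0,0,0,0],[0,0,0,0,0,0]])

```text
t: 7.2
ee_pos: [0.4954, -0.0248, 0.0844]
eef_rot: [0.033, 0.999, 0.0, -0.001]
force: [0.2, -0.7, -0.2]
opening: 0.008
grasp_force: 0.0
```

```bash
python3 -c "from h import *;where()"
```

```text
7.2 rack xyz mm [-76.5 -49.3  84.4] R [[-1.0, -0.001, -0.002], [-0.001, 1.0, -0.0], [0.002, -0.0, -1.0]] [ 0.2 -0.7 -0.2] 0.007672683006993258
```

Now over the full bin's tag to its bin side.

send_rows(rows=[[0,0,-0.6,0,0,0],[0,0,-0.6,0,0,0],[0,0,-0.6,0,0,0],[-0.6,-0.4,0,0,0,0],[-0.6,-0.4,0,0,0,0],[-0.6,-0.4,0,0,0,0],[-0.6,-0.4,0,0,0,0],[-0.63,-0.4,0,0,0,0],[0,0,0,0,0,0],[0,0,0.6,0,0,0],[0,0,0.6,0,0,0]])

```text
t: 8.57
ee_pos: [0.6421, -0.1344, 0.1142]
eef_rot: [0.033, 0.999, 0.0, 0.0]
force: [-0.5, -0.0, -0.4]
opening: 0.003
grasp_force: 0.0
```

send_rows(rows=[[0,0,0.6,0,0,0],[0,0,0,0,0,0]])

```text
t: 8.82
ee_pos: [0.6401, -0.1339, 0.0825]
eef_rot: [0.033, 0.999, 0.0, -0.002]
force: [-0.2, -0.8, -0.3]
opening: 0.003
grasp_force: 0.0
```

Run:
```python
from h import *; import cv2
where()
b=imaging.read_camera("scene")[200:350,200:430]
cv2.imwrite("pics/s3.png",cv2.resize(b,None,fx=3.4,fy=3.4,interpolation=cv2.INTER_CUBIC))
```

```text
8.825 rack xyz mm [  75.2 -148.5   82.5] R [[-1.0, -0.001, -0.005], [-0.001, 1.0, 0.001], [0.005, 0.001, -1.0]] [-0.2 -0.8 -0.3] 0.0029273656608779187
```

View pics/s3.png

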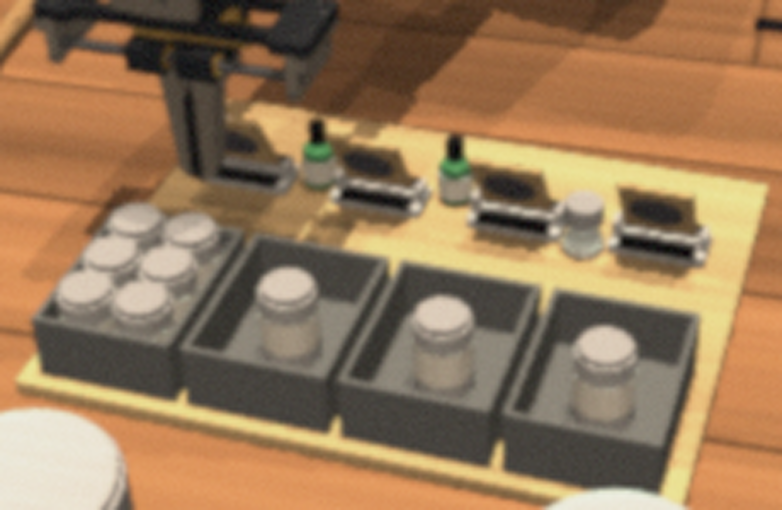

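The three single-bin tags (368,165; 512,187; 657,210) are over to their bins. The fingers stand between the full bin and its tag (200,170). I'll pull that tag towards the robot, back off a little and lift clear.

send_rows(rows=[[0.3,0,0,0,0,0],[0.3,0,0,0,0,0],[0.3,0,0,0,0,0],[0.3,0,0,0,0,0],[0.3,0,0,0,0,0],[0,0,0,0,0,0],[-0.5,0,0,0,0,0],[-0.5,0,0,0,0,0],[0,0,-0.7,0,0,0],[0,0,-0.7,0,0,0],[0,0,-0.7,0,0,0],[0,0,-0.7,0,0,0]])

```text
t: 10.38
ee_pos: [0.6175, -0.1331, 0.2257]
eef_rot: [0.033, 0.999, -0.0, 0.0]
force: [0.3, 0.9, -1.3]
opening: 0.004
grasp_force: 0.0
```

send_rows(rows=[[0.8,0,-0.5,0,0,0],[0.8,0,-0.3,0,0,0],[0.8,0,0,0,0,0],[0.8,0,0,0,0,0],[0.8,0,0,0,0,0],[0.6,0,0,0,0,0],[0,0,0,0,0,0],[0,0,0,0,0,0]])

```text
t: 11.38
ee_pos: [0.3889, -0.118, 0.2651]
eef_rot: [0.033, 0.999, -0.0, 0.001]
force: [0.8, 0.6, -0.0]
opening: 0.007
grasp_force: 0.0
```

Run:
```python
from h import *; import cv2
where()
b=imaging.read_camera("scene")[180:360,180:430]
t=imaging.read_camera("top")[160:300,230:400]
cv2.imwrite("pics/s4.png",np.vstack([cv2.resize(b,(500,360),interpolation=cv2.INTER_CUBIC)[:300],cv2.resize(t,(364,300),interpolation=cv2.INTER_CUBIC).copy() if 0 else cv2.copyMakeBorder(cv2.resize(t,(364,300),interpolation=cv2.INTER_CUBIC),0,0,0,136,cv2.BORDER_CONSTANT)]))
```

```text
11.375 rack xyz mm [-176.5 -149.5  265.1] R [[-1.0, -0.0, 0.002], [-0.0, 1.0, -0.0], [-0.002, -0.0, -1.0]] [ 0.8  0.6 -0. ] 0.006806318613897716
```

View pics/s4.png

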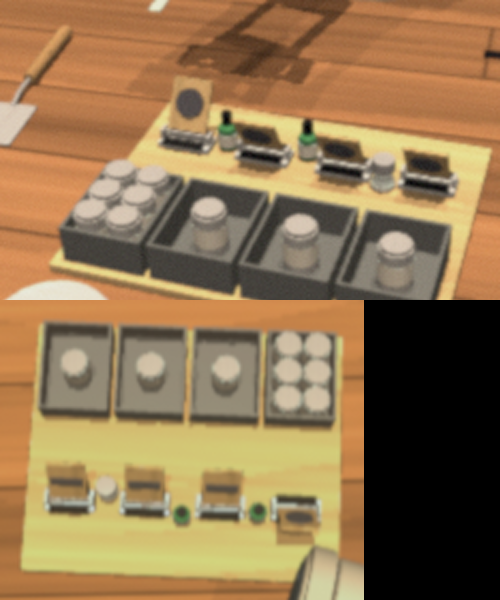

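The full bin's tag now shows its disc (190,105; top 298,517) and the other three show bars (top 68,485; 145,487; 220,490). The bottles and jar still stand where they were, and the arm is clear, so I'm handing in.

```bash
python3 -c "from station import ticket;print(ticket.sign_off())"
```

```text
the job is handed in; nothing more can be done
None
```

The job is handed in: the full bin's tag shows its disc, the three single-tin bins' tags show their bars, and the final pictures show the tins, bottles and jar undisturbed and the arm clear.

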